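# Slide the locked specimen carriage under the reading microscope

### The job

Bring the clamped test block under the reading microscope: with the fingertips press the yellow lock button on the specimen carriage and keep it held down while you push the carriage along its rails, all the way home against the red end stop, then let the button up so that the carriage locks there. Do not let the button up on the way. Nothing needs gripping or lifting; keep off the microscope, and leave the loose blocks and the other things lying about where they are.

Things in the scene. Friction and masses are not known exactly. Their poses are not given: they have to be found in the camera images.
- slide_base: The reading station, fixed: a grey steel bed 460 mm long (its own y), 150 mm wide (its x), 12 mm thick, with two rails along y for the carriage. Origin: centre of the bed's underside, on the bench. The carriage slides to this body's -y, towards the red end stop (block 120 x 22 mm, top 46 mm above the bench, at y = -157 mm) and the microscope. Its place varies, turned up to 0.4 rad.
- carriage (a joint): Place of the carriage on its rails in m: 0 at the loading end, 0.120 against the red end stop; it grows as the carriage moves to -y of slide_base. Starts at 0 to 0.04, locked. The lock catches every 10 mm (pin in a toothed rack, 1.5 mm of play each way). With the button down it slides with 2 to 4 N and stays where it is left; with the button up it does not move.
- lock_button (a joint): How far the yellow lock button is pressed, in m: 0 up (locked), 0.008 fully down. The lock is free beyond 0.006. The spring takes 2.5 N to start and about 6 N fully down; it pushes the button up by itself when let go.
- button_top (a point): Centre of the top of the yellow lock button: flat round cap 38 mm across with a black spot, on the low tail of the aluminium carriage (110 mm wide), the end farther from the microscope. Moves with the carriage. 62 mm above the bench when up, 54 mm fully down; the dark bezel round it is 50 mm across, 50 mm above the bench. Open on all sides but that of the push wall.
- push_wall (a point): Middle of the top edge of the upright steel wall across the carriage, on its face towards the button, 25 mm from the button's centre to -y of slide_base. 110 mm wide, 16 mm thick, top 70 mm above the bench. A fingertip holding the button down can push against it. Beyond it lies the vice, with a brass screw and a dark block, up to 88 mm above the bench.
- test_block (a point): Centre of the top of the dark steel test block (56 x 80 x 32 mm, bright ground stripe), fixed in the carriage's vice, 88 mm above the bench. Moves with the carriage, 140 mm ahead of the button's centre (to -y of slide_base).
- microscope: Reading microscope fixed on the bed, axes as slide_base. Origin: on the bench under its objective. Objective tip 112 mm above the bench, white ring light 68 mm across, black tube; cream arm to a steel column 118 mm to +x; eyepiece leaning 70 mm to -x; 340 mm high. With the carriage home, the button's centre is 140 mm to +y of this origin. Not to be touched.
- block_a: Loose dark steel block with a ground stripe, 90 x 66 x 36 mm, 1.6 kg, beside the bed on its -x side. Origin: centre of its underside. Leave alone.
- block_b: Loose dark steel block with a ground stripe, 70 x 50 x 28 mm, near the bed's microscope end. Origin: centre of its underside. Leave alone.
- block_c: Loose dark steel block like block_b, also near the bed's microscope end. Leave alone.
- ref_disc: Loose brass reference disc, 60 mm across, 14 mm high, beside the bed on its -x side near the button. Origin: centre of its underside. Leave alone.
- brush: Loose cleaning brush, 170 mm long, lying on the bench on the bed's +x side. Leave alone.
- marker: Loose white marker pen with a blue cap, 140 mm long, 17 mm thick, lying beyond the bed's open end (+y). Leave alone.
- bottle: White bottle with a blue cap, 56 mm across, 150 mm high, standing on the robot's left. Leave alone.
- indenter_case: Small closed wooden case 110 x 75 x 34 mm, on the robot's left, farther out than the bottle. Leave alone.

How it is judged:
By the outcome, as a careful person would: the job done as asked, in the order asked, and still so for the second after the job is handed in, with the robot touching nothing.
It also fails if it takes over 35 s, if anything falls off the work surface, if the arm or the gripper's body presses on something with over 40 N, if the wrist force passes 120 N, or if a joint passes its speed limit or range.

### The arm

A 7-joint arm with a two-finger parallel gripper is mounted at the origin on the work surface. World frame = base frame: x ahead of the robot, y to its left, z up, the work surface at z = 0. Lengths are in m, angles in rad, forces in N, time in s.
With the tool pointing down it reaches from about 0.425 to 0.925 m from the base axis. Payload 6.8 kg.
Tool frame: the origin (TCP) lies at the very end of the fingers, on their centre line; the grasp point (between the pads) lies 19 mm behind it; z points along the fingers, x is the direction in which the jaws open and shut, and the axes are right-handed (so a half turn about z gives the same grasp; the last joint's range is limited). The gripper opens to 85 mm and grips with 20 to 120 N. Pads are 22 mm wide; open, the fingers measure 114 mm over their backs; the gripper's body (76 mm by 85 mm) begins 54 mm behind the grasp point. The pads swing forward as they close: fully open they stand 13 mm farther back than shut.
Start: joints at [1.195, 0.477, 0.022, 1.555, -0.011, 1.109, -0.083], TCP at [0.179, -0.651, 0.231] pointing down, gripper open.
Joint ranges: [-2.96, 2.96], [-0.34, 2.1], [-1.41, 1.46], [0.24, 2.44], [-1.37, 4.51], [0.17, 1.92], [-2.96, 2.96]. Speed limits (rad/s): [2.39, 2.39, 3.14, 3.14, 3.14, 3.14, 3.14].

### API

Orientations are given as a rotation vector (axis times angle).
In Python, from bench import get_obs, imaging, hand_in gives the robot as it stands.
- The arm moves only by the tool send_rows, never from a script. Its argument "motion" is a list of rows, each an object with "dp": the shift along the world's x, y, z in m, a list of three; "rot": the turn, a rotation vector about the world's x, y, z in rad, a list of three; "grip": the finger opening in m, from 0 to 0.0854. In form: [{"dp": [dx, dy, dz], "rot": [ax, ay, az], "grip": grip}, ...]. A call has 1 to 20 rows; each row shifts and turns the pose as measured when the row begins; what a row does not reach is not made up. A row lasts 1/8 s, in which the tool goes at most 62.5 mm and 10.7 degrees, less where a joint would pass 70% of its speed; a pose out of reach is approached as far as the arm can. A call is refused whole if a number of a shift passes 0.0625 or a number of a turn 0.188, either way. A call with a gripper value outside its range is refused whole. The fingers move at their own pace and stop on an object; "grip_force" is the grip in N (left out, the last holds). Time passes only in rows, so rows that do not move let the fingers close. It gives the time, the measured TCP pose, the force and the opening at its end, in the units of the state.
- get_obs(): the state, without advancing time (a new reading comes with each control period).
- imaging.grab_frame(name): name is "side" or "top"; returns a dict with "img" (420x560x3 uint8, red, green, blue), "fx", "fy", "cx", "cy" (pixels), "R" (3x3) and "t" (3): a world point X has camera coordinates R X + t. Camera axes: x right, y down, z forward; pixel columns grow to the right and rows downward; lengths in m; the calibration is good to about 2 mm. A picture is of the moment at which its call begins. There is no depth.
- hand_in(): hands the job in, once; it reports no verdict.
The state is a dict: "clock": time; "joints": joint angles; "qvel": joint speeds; "tau": joint torques, N m; "tcp_pos": TCP position; "orientation": TCP orientation; "contact_force": force on the tool from outside, world axes, zero at the start; "moment": the same for the moment, N m; "grip_width": finger opening in m.
Only numpy, scipy, OpenCV 4.12 (cv2) and the standard library are available. Lean on these libraries where they do the work, as an engineer would, in place of code of your own. Each camera call takes 0.05 s, during which the arm holds its last target. There are 200 camera calls.

## Working session

There is one attempt and no reset: what is moved stays moved. The work goes in short steps, Python scripts to look and compute and a tool call to move; the robot and the scene stay as the last step left them, time stands still between calls to the robot, and variables do not carry over. Pictures are saved under pics/ and viewed, about 8 in all and at most 12, crops included, and the job is handed in when it is done.

Besides the shell and the picture viewer there is one more tool, called after "Call:" as a command line: name --argument value ..., lists and objects as JSON in quotes. send_rows: Moves the arm, as the interface text tells. Its arguments: {"type":"object","properties":{"motion":{"type":"array","items":{"type":"object","properties":{"dp":{"type":"array","items":{"type":"number"}},"rot":{"type":"array","items":{"type":"number"}},"grip":{"type":"number"}}}},"grip_force":{"type":"number"}},"required":["motion"]}

```bash
mkdir -p pics; cat > h.py <<'E'
import numpy as np, cv2
from bench import get_obs, imaging, hand_in
def snap(n,f):
    d=imaging.grab_frame(n); cv2.imwrite(f'pics/{f}.png',d['img'][:,:,::-1]); return d
def ray(d,u,v,z):
    R=np.array(d['R']);t=np.array(d['t']); c=-R.T@t
    r=R.T@np.array([(u-d['cx'])/d['fx'],(v-d['cy'])/d['fy'],1]); return c+r*(z-c[2])/r[2]
def proj(d,X):
    p=np.array(d['R'])@np.array(X)+np.array(d['t']); return d['fx']*p[0]/p[2]+d['cx'],d['fy']*p[1]/p[2]+d['cy']
E
python3 - <<'E'
from h import *
for n in('top','side'):
    d=snap(n,n+'0'); print(n,-np.array(d['R']).T@d['t'])
    np.savez(n+'0.npz',**d)
    h=cv2.cvtColor(d['img'],cv2.COLOR_RGB2HSV)
    m=cv2.inRange(h,(22,120,90),(35,255,255)); k,l,s,c=cv2.connectedComponentsWithStats(m)
    for i in range(1,k):
        if s[i,4]>20: print('yellow',s[i],c[i],ray(d,*c[i],0.062))
    m=cv2.inRange(h,(0,150,80),(8,255,255))|cv2.inRange(h,(172,150,80),(180,255,255)); k,l,s,c=cv2.connectedComponentsWithStats(m)
    for i in range(1,k):
        if s[i,4]>20: print('red',s[i],c[i],ray(d,*c[i],0.046))
o=get_obs(); print(o)
E
```

```text
top [0.35190021 0.03550927 1.29975634]
yellow [280 210  14  15 154] [286.58441558 217.04545455] [0.52775165 0.05227499 0.062     ]
red [398 214  15  46 332] [406.25       236.38253012] [ 0.47424201 -0.26267949  0.046     ]
side [ 0.36847757 -0.88834816  0.96088874]
yellow [283 208  13   6  41] [289.02439024 209.82926829] [0.53140559 0.06154448 0.062     ]
yellow [508 260  23  17 221] [517.92307692 267.66968326] [ 1.00502248 -0.19725201  0.062     ]
red [257 321  58  19 901] [285.98890122 329.27413984] [ 0.47236785 -0.2715589   0.046     ]
{'clock': 0.1, 'joints': array([ 1.19490161,  0.477706  ,  0.02231408,  1.55632923, -0.01147977,
        1.109281  , -0.08308846]), 'qvel': array([-0.00133487, -0.00301917,  0.00154372, -0.00191146,  0.00163108,
       -0.00091253, -0.00166706]), 'tau': array([ 3.85432650e-03, -5.97766256e+01,  1.61329396e+00, -2.81959677e+01,
        1.28508668e-02,  4.91521045e-03, -1.36455242e-05]), 'tcp_pos': array([ 0.17847441, -0.65044233,  0.23043991]), 'orientation': array([-2.49748596e+00,  1.90439022e+00,  2.10126294e-03]), 'contact_force': array([-0.85795231,  0.61380516,  0.33914664]), 'moment': array([0.03490886, 0.01624941, 0.00062175]), 'grip_width': 0.08529535655896898}
```

View pics/top0.png

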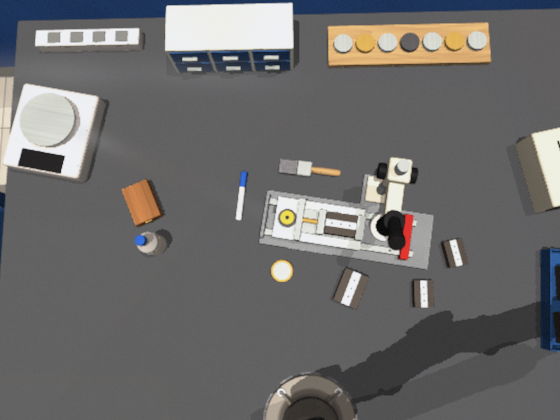

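View pics/side0.png

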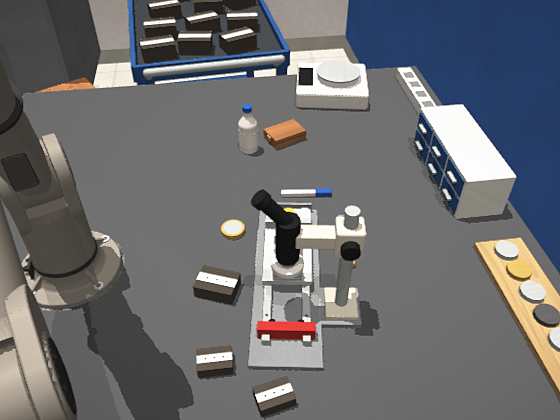

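The top view shows the button at about (287,217), which back-projects to roughly (0.528, 0.052). The red stop is at (406,236), and the bed runs mostly along world -y. The side view shows the microscope hiding most of the button. I'll zoom in on the top view to get the bed's direction.

```bash
python3 - <<'E'
from h import *
d=np.load('top0.npz'); im=d['img'][180:280,250:445,::-1]
cv2.imwrite('pics/crop.png',cv2.resize(im,None,fx=4,fy=4,interpolation=cv2.INTER_CUBIC))
h=cv2.cvtColor(d['img'],cv2.COLOR_RGB2HSV)
m=cv2.inRange(h,(0,150,80),(8,255,255))|cv2.inRange(h,(172,150,80),(180,255,255))
for n in ('top','side'):
    d=np.load(n+'0.npz');h=cv2.cvtColor(d['img'],cv2.COLOR_RGB2HSV)
    m=cv2.inRange(h,(0,150,80),(8,255,255))|cv2.inRange(h,(172,150,80),(180,255,255))
    b=cv2.boxPoints(cv2.minAreaRect(cv2.findNonZero(m)))
    print(n,[(p.round(1),ray(d,*p,.046)[:2].round(4)) for p in b])
E
```

```text
top [(array([397.7, 257.9], dtype=float32), array([ 0.4178, -0.2377])), (array([405.2, 213.7], dtype=float32), array([ 0.5348, -0.2627])), (array([414.4, 215.3], dtype=float32), array([ 0.5302, -0.2869])), (array([406.9, 259.5], dtype=float32), array([ 0.4134, -0.2616]))]
side [(array([257., 321.], dtype=float32), array([ 0.4164, -0.2431])), (array([314., 321.], dtype=float32), array([ 0.5325, -0.26  ])), (array([314., 339.], dtype=float32), array([ 0.5242, -0.3023])), (array([257., 339.], dtype=float32), array([ 0.4116, -0.2858]))]
```

View pics/crop.png

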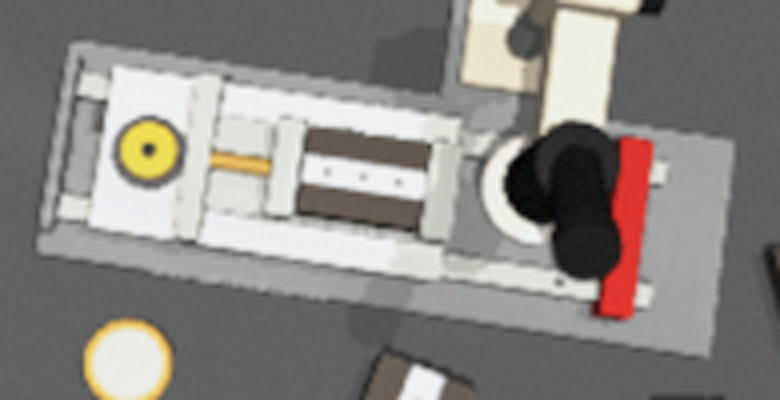

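```bash
python3 - <<'E'
from h import *
d=np.load('top0.npz')
P=[ray(d,250+(u+.5)/4-.5,180+(v+.5)/4-.5,.012)[:2] for u,v in((78,42),(38,250),(735,142),(710,355))]
print(np.round(P,4))
for a,b in((0,2),(1,3)): 
    e=P[b]-P[a]; print(np.linalg.norm(e),np.arctan2(e[0],-e[1]))
for a,b in((1,0),(3,2)):
    e=P[b]-P[a]; print(np.linalg.norm(e),np.arctan2(e[1],e[0]))
B=ray(d,250+148.5/4-.5,180+150.5/4-.5,.062)[:2]; S=np.mean([ray(d,*p,.046)[:2] for p in((397.7,257.9),(405.2,213.7),(414.4,215.3),(406.9,259.5))],axis=0)
T=ray(d,250+363/4,180+176/4,.088)[:2];c=np.mean(P,axis=0)
print('btn',B,'stop',S,'test',T,'centre',c)
for n,e in(('B-T',T-B),('B-S',S-B),('c-S',S-c)): print(n,np.linalg.norm(e),np.arctan2(e[0],-e[1]))
E
```

```text
[[ 0.6107  0.1004]
 [ 0.4669  0.1285]
 [ 0.5348 -0.3469]
 [ 0.3907 -0.3225]]
0.45369217576090737 -0.16807671780643724
0.45740883367877533 -0.16733974417304248
0.14649010503994184 -0.19334638020940884
0.14610623904100278 -0.16797287451845094
btn [0.52753865 0.05217051] stop [ 0.47403984 -0.26220142] test [ 0.50415698 -0.08690637] centre [ 0.50074947 -0.11014699]
B-T 0.14102865560675049 -0.1665628777143826
B-S 0.3188915725055721 -0.16856198405808437
c-S 0.15438249960381517 -0.17388438074035154
```

The measurements agree with each other: the bed comes out at about 455 × 146 mm, the button-to-test-block distance is 141 mm, and yaw is about -0.168. That makes the slide direction (-0.167, -0.986). Next I raise the tool, close the gripper, and swing high over to the button.

Call:
send_rows --motion '[{"dp":[0,0,0.045],"rot":[0,0,0],"grip":0},{"dp":[0,0,0.05],"rot":[0,0,0],"grip":0},{"dp":[0,0,0.05],"rot":[0,0,0],"grip":0},{"dp":[0,0,0.05],"rot":[0,0,0],"grip":0},{"dp":[0,0,0.04],"rot":[0,0,0],"grip":0},{"dp":[0.022,0.043,0],"rot":[0,0,0.12],"grip":0},{"dp":[0.022,0.043,0],"rot":[0,0,0.12],"grip":0},{"dp":[0.022,0.043,0],"rot":[0,0,0.12],"grip":0},{"dp":[0.022,0.043,0],"rot":[0,0,0.12],"grip":0},{"dp":[0.022,0.043,0],"rot":[0,0,0.12],"grip":0},{"dp":[0.022,0.043,0],"rot":[0,0,0.12],"grip":0},{"dp":[0.022,0.043,0],"rot":[0,0,0.12],"grip":0},{"dp":[0.022,0.043,0],"rot":[0,0,0.12],"grip":0}]'

```text
clock: 1.72
tcp_pos: [0.3538, -0.2939, 0.4648]
orientation: [3.101, -0.499, -0.023]
contact_force: [0.1, 0.0, -0.5]
grip_width: -0.0001
```

Call:
send_rows --motion '[{"dp":[0.022,0.042,0],"rot":[0,0,0.05],"grip":0},{"dp":[0.022,0.042,0],"rot":[0,0,0.05],"grip":0},{"dp":[0.022,0.042,0],"rot":[0,0,0.05],"grip":0},{"dp":[0.022,0.042,0],"rot":[0,0,0],"grip":0},{"dp":[0.022,0.042,0],"rot":[0,0,0],"grip":0},{"dp":[0.022,0.042,0],"rot":[0,0,0],"grip":0},{"dp":[0.022,0.042,0],"rot":[0,0,0],"grip":0},{"dp":[0.018,0.042,0],"rot":[0,0,0],"grip":0},{"dp":[0,0,0],"rot":[0,0,0],"grip":0}]'

```text
clock: 2.85
tcp_pos: [0.528, 0.0576, 0.4619]
orientation: [3.13, -0.247, -0.031]
contact_force: [-0.1, -0.4, -0.7]
grip_width: 0.0001
```

```bash
python3 - <<'E'
from h import *
from scipy.spatial.transform import Rotation as Ro
o=get_obs(); print(o['tcp_pos'],Ro.from_rotvec(o['orientation']).as_matrix().round(4),o['joints'])
E
```

```text
[0.52801832 0.05760488 0.4619262 ] [[ 9.875e-01 -1.567e-01 -1.950e-02]
 [-1.568e-01 -9.876e-01 -3.000e-04]
 [-1.930e-02  3.400e-03 -9.998e-01]] [ 0.38074554  0.17814271 -0.70902952  1.4942448   0.10984216  1.53053966
 -0.48435903]
```

Call:
send_rows --motion '[{"dp":[-0.002,-0.012,-0.05],"rot":[0,-0.02,-0.01],"grip":0},{"dp":[0,0,-0.05],"rot":[0,0,0],"grip":0},{"dp":[0,0,-0.05],"rot":[0,0,0],"grip":0},{"dp":[0,0,-0.05],"rot":[0,0,0],"grip":0},{"dp":[0,0,-0.05],"rot":[0,0,0],"grip":0},{"dp":[0,0,-0.05],"rot":[0,0,0],"grip":0},{"dp":[0,0,-0.04],"rot":[0,0,0],"grip":0},{"dp":[0,0,0],"rot":[0,0,0],"grip":0}]'

```text
clock: 3.85
tcp_pos: [0.5224, 0.0345, 0.1119]
orientation: [3.123, -0.278, 0.002]
contact_force: [-0.2, -0.4, 0.3]
grip_width: -0.0003
```

```bash
python3 - <<'E'
from h import *
o=get_obs(); print(o['tcp_pos'],o['orientation'],o['contact_force'],o['joints'])
a=snap('top','t1');b=snap('side','s1')
A=cv2.resize(a['img'][170:280,230:445],None,fx=3.6,fy=3.6,interpolation=cv2.INTER_CUBIC)[:280]
p=[int(x) for x in proj(b,[.52,.04,.06])]
B=cv2.resize(b['img'][130:260,200:420],None,fx=2.4,fy=2.4,interpolation=cv2.INTER_CUBIC)
c=np.zeros((600,780,3),np.uint8);c[:280,:774]=A[:280,:774];c[284:284+B.shape[0],:B.shape[1]]=B
cv2.imwrite('pics/c1.png',c[:,:,::-1])
E
```

```text
[0.52241723 0.03447082 0.11186731] [ 3.12260075e+00 -2.77862924e-01  1.88463787e-03] [-0.23295989 -0.35182201  0.32623691] [ 0.30653845  0.45367381 -0.61458797  1.98948383  0.36646247  0.80852804
 -0.69565833]
```

View pics/c1.png

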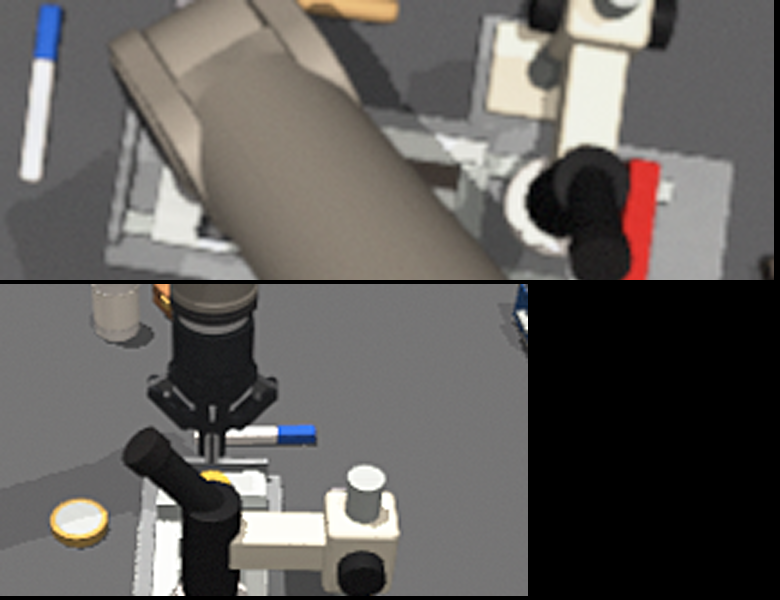

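The top crop shows the forearm crossing above the bed at about (300,150) to (500,280). The side crop shows closed fingertips just above and behind the yellow cap at about (212,450). I need the forearm's clearance from the eyepiece before pushing, so I'll view the whole side image.

View pics/s1.png

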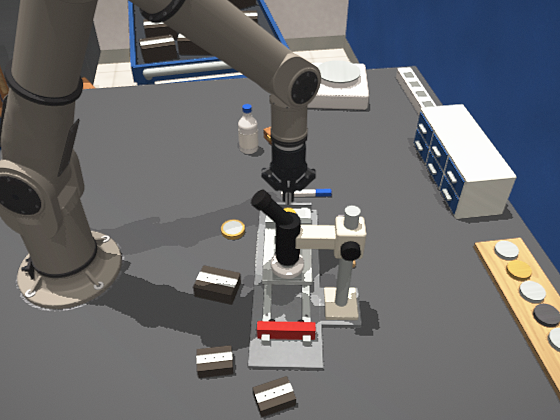

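View pics/t1.png

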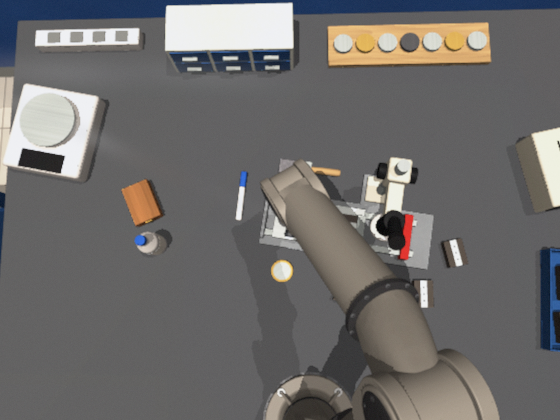

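```bash
python3 - <<'E'
from h import *
d=imaging.grab_frame('side');t=imaging.grab_frame('top')
for z in(.06,.112,.2,.3,.4,.45,.5): print(z,proj(d,[.522,.034,z]),proj(t,[.522,.034,z]))
E
```

```text
0.06 (np.float64(286.98296227904), np.float64(218.41941206292788)) (np.float64(293.55430786124344), np.float64(219.22036918601984))
0.112 (np.float64(287.20915431499566), np.float64(202.6570131220881)) (np.float64(293.5417058905182), np.float64(216.4228936948137))
0.2 (np.float64(287.62191203917985), np.float64(173.8936135310517)) (np.float64(293.51772205199063), np.float64(211.0987898757752))
0.3 (np.float64(288.14319262264183), np.float64(137.56769921703062)) (np.float64(293.4854616604403), np.float64(203.93739768831315))
0.4 (np.float64(288.73012345957886), np.float64(96.66688693425722)) (np.float64(293.4462149443701), np.float64(195.22513127301062))
0.45 (np.float64(289.0522093466776), np.float64(74.22203725502828)) (np.float64(293.423221919973), np.float64(190.12097545311332))
0.5 (np.float64(289.3959400120644), np.float64(50.26885140065136)) (np.float64(293.397436886507), np.float64(184.39702951374298))
```

The wrist projects to about 0.42 m high, at side pixel (298,86), and the forearm climbs steeply from there. That leaves over 0.1 m of clearance to the eyepiece, even with the carriage home. Now I correct xy and come down to just above the cap.

Call:
send_rows --motion '[{"dp":[0.004,0.0095,-0.015],"rot":[0,0,0],"grip":0},{"dp":[0,0,-0.015],"rot":[0,0,0],"grip":0},{"dp":[0,0,0],"rot":[0,0,0],"grip":0}]'

```text
clock: 4.42
tcp_pos: [0.5327, 0.0466, 0.0872]
orientation: [3.125, -0.278, 0.025]
contact_force: [-0.3, 0.3, 0.3]
grip_width: -0.0002
```

Call:
send_rows --motion '[{"dp":[-0.005,-0.002,-0.008],"rot":[0,0.014,0],"grip":0},{"dp":[0,0,-0.006],"rot":[0,0,0],"grip":0},{"dp":[0,0,0],"rot":[0,0,0],"grip":0}]'

```text
clock: 4.8
tcp_pos: [0.5272, 0.0444, 0.0721]
orientation: [3.124, -0.278, 0.001]
contact_force: [0.5, 1.0, 0.6]
grip_width: 0.0001
```

Call:
send_rows --motion '[{"dp":[0,0,-0.007],"rot":[0,0,0],"grip":0},{"dp":[0,0,-0.006],"rot":[0,0,0],"grip":0},{"dp":[0,0,-0.004],"rot":[0,0,0],"grip":0},{"dp":[0,0,-0.001],"rot":[0,0,0],"grip":0}]'

```text
clock: 5.3
tcp_pos: [0.5276, 0.0443, 0.054]
orientation: [3.123, -0.278, 0.002]
contact_force: [-3.9, 0.2, 14.7]
grip_width: 0.0002
```

The button bottoms at z = 0.054 as expected, with 14.7 N on the tool. I keep holding it down and move towards the wall.

Call:
send_rows --motion '[{"dp":[-0.001,-0.004,-0.001],"rot":[0,0,0],"grip":0},{"dp":[-0.001,-0.004,-0.001],"rot":[0,0,0],"grip":0},{"dp":[-0.001,-0.004,-0.001],"rot":[0,0,0],"grip":0}]'

```text
clock: 5.68
tcp_pos: [0.5264, 0.0373, 0.054]
orientation: [3.129, -0.273, 0.01]
contact_force: [-3.1, 3.0, 10.6]
grip_width: 0.0004
```

Call:
send_rows --motion '[{"dp":[-0.001,-0.006,-0.001],"rot":[0,0,0],"grip":0},{"dp":[-0.001,-0.006,-0.001],"rot":[0,0,0],"grip":0},{"dp":[-0.001,-0.006,-0.001],"rot":[0,0,0],"grip":0},{"dp":[-0.001,-0.006,-0.001],"rot":[0,0,0],"grip":0}]'

```text
clock: 6.18
tcp_pos: [0.5236, 0.0201, 0.054]
orientation: [-3.125, 0.264, -0.016]
contact_force: [-4.4, 2.6, 12.1]
grip_width: -0.0001
```

Call:
send_rows --motion '[{"dp":[-0.001,-0.006,-0.001],"rot":[0,0.004,0],"grip":0},{"dp":[-0.001,-0.006,-0.001],"rot":[0,0.004,0],"grip":0},{"dp":[-0.001,-0.006,-0.001],"rot":[0,0,0],"grip":0},{"dp":[-0.001,-0.006,-0.001],"rot":[0,0,0],"grip":0},{"dp":[-0.001,-0.006,-0.001],"rot":[0,0,0],"grip":0},{"dp":[-0.001,-0.006,-0.001],"rot":[0,0,0],"grip":0}]'

```text
clock: 6.92
tcp_pos: [0.5189, -0.007, 0.054]
orientation: [-3.119, 0.253, -0.011]
contact_force: [-4.7, 2.8, 12.3]
grip_width: -0.0002
```

```bash
python3 - <<'E'
from h import *
o=get_obs(); print(o['tcp_pos'],o['orientation'],o['contact_force'],o['joints'])
a=snap('top','t2');b=snap('side','s2')
print(proj(a,o['tcp_pos']),proj(b,o['tcp_pos']))
c=np.zeros((600,800,3),np.uint8)
c[:300]=cv2.resize(a['img'][160:280,200:520],(800,300),interpolation=cv2.INTER_CUBIC)
c[304:600,:]=cv2.resize(b['img'][60:348,120:420],(800,768),interpolation=cv2.INTER_CUBIC)[240:536]
cv2.imwrite('pics/c2.png',c[:,:,::-1])
E
```

```text
[ 0.51892129 -0.00701875  0.05396771] [-3.11896171  0.25327506 -0.01106984] [-4.6604426   2.81851072 12.34885213] [ 0.36146062  0.53443128 -0.57546202  2.03890964  0.43891879  0.67984752
 -0.65705814]
(np.float64(309.079446365033), np.float64(220.47792489242133)) (np.float64(288.3317173077569), np.float64(232.14066970301582))
```

View pics/c2.png

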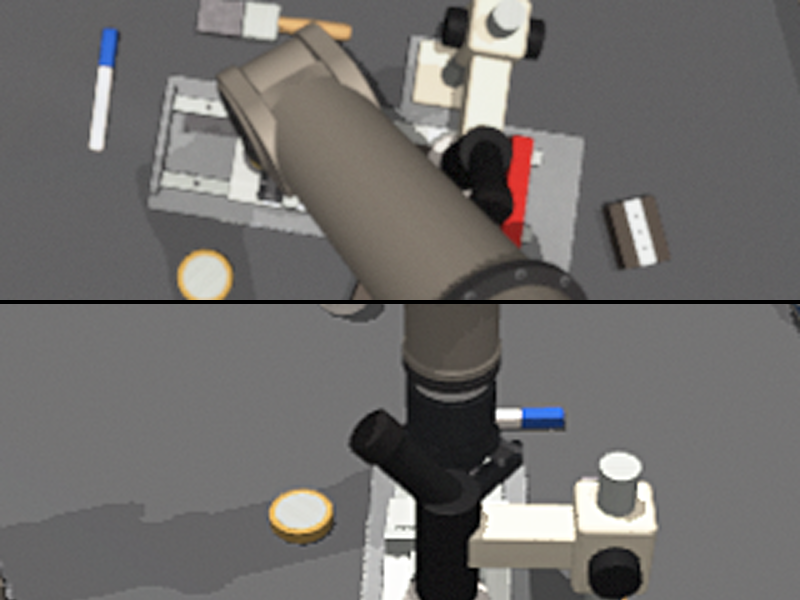

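The carriage has moved: its tail edge is now at about (235,200) in the top half, well off the rail ends at (160,180). The loose items are in place. I'll triangulate the forearm axis from t1 and s1 to get its clearance over the eyepiece.

```bash
python3 - <<'E'
from h import *
t=imaging.grab_frame('top'); s=imaging.grab_frame('side')
def pl(d,a,b):
    R=np.array(d['R']);c=-R.T@np.array(d['t'])
    r=lambda p:R.T@np.array([(p[0]-d['cx'])/d['fx'],(p[1]-d['cy'])/d['fy'],1]); n=np.cross(r(a),r(b)); return n/np.linalg.norm(n),c
nt,ct=pl(t,(303,195),(385,305)); ns,cs=pl(s,(298,86),(178,8))
for z in(.35,.4,.42,.5,.6,.7,.8):
    A=np.array([nt,ns,[0,0,1]]); x=np.linalg.solve(A,[nt@ct,ns@cs,z]); print(z,x.round(3),np.round(proj(t,x)),np.round(proj(s,x)))
T=np.load('top0.npz'); S=np.load('side0.npz')
# eyepiece end: top px(398,242), side px(261,199)
for z in(.25,.3,.34): print(z,ray(T,398,242,z)[:2],ray(S,261,199,z)[:2])
E
```

```text
0.35 [0.612 0.071 0.35 ] [275. 157.] [327. 105.]
0.4 [0.563 0.045 0.4  ] [288. 174.] [308.  92.]
0.42 [0.544 0.034 0.42 ] [293. 182.] [300.  87.]
0.5 [ 0.466 -0.009  0.5  ] [319. 216.] [263.  63.]
0.6 [ 0.369 -0.062  0.6  ] [360. 272.] [205.  25.]
0.7 [ 0.271 -0.115  0.7  ] [418. 350.] [128. -24.]
0.8 [ 0.174 -0.169  0.8  ] [504. 465.] [ 23. -93.]
0.25 [ 0.44212227 -0.19547957] [ 0.44672101 -0.09764525]
0.3 [ 0.43782498 -0.18447755] [ 0.44121779 -0.15325894]
0.34 [ 0.43438715 -0.17567593] [ 0.43681522 -0.19774989]
```

The forearm axis passes about 0.12 m from the eyepiece tip with the carriage home, and the forearm's radius is about 0.06 m, so it clears. The remaining travel is about 55 to 65 mm.

Call:
send_rows --motion '[{"dp":[-0.001,-0.006,-0.001],"rot":[0,0,-0.005],"grip":0},{"dp":[-0.001,-0.006,-0.001],"rot":[0,0,-0.005],"grip":0},{"dp":[-0.001,-0.006,-0.001],"rot":[0,0,0],"grip":0},{"dp":[-0.001,-0.006,-0.001],"rot":[0,0,0],"grip":0},{"dp":[-0.001,-0.006,-0.001],"rot":[0,0,0],"grip":0},{"dp":[-0.001,-0.006,-0.001],"rot":[0,0,0],"grip":0},{"dp":[-0.001,-0.006,-0.001],"rot":[0,0,0],"grip":0},{"dp":[-0.001,-0.006,-0.001],"rot":[0,0,0],"grip":0}]'

```text
clock: 8.12
tcp_pos: [0.5127, -0.0448, 0.054]
orientation: [-3.112, 0.254, -0.02]
contact_force: [-4.4, 3.4, 14.0]
grip_width: -0.0002
```

Call:
send_rows --motion '[{"dp":[-0.001,-0.006,-0.001],"rot":[0,0.004,0],"grip":0},{"dp":[-0.001,-0.006,-0.001],"rot":[0,0.004,0],"grip":0},{"dp":[-0.001,-0.006,-0.001],"rot":[0,0,0],"grip":0},{"dp":[-0.001,-0.006,-0.001],"rot":[0,0,0],"grip":0}]'

```text
clock: 8.62
tcp_pos: [0.5115, -0.0604, 0.0541]
orientation: [-3.105, 0.245, -0.017]
contact_force: [-2.6, 14.7, 7.9]
grip_width: -0.0
```

The y force jumped to 14.7 N, so it's probably at the stop. I press slightly deeper and push once more to confirm.

Call:
send_rows --motion '[{"dp":[0,-0.002,-0.002],"rot":[0,0,0],"grip":0},{"dp":[0,-0.005,-0.002],"rot":[0,0,0],"grip":0},{"dp":[0,-0.005,-0.002],"rot":[0,0,0],"grip":0}]'

```text
clock: 9.0
tcp_pos: [0.5117, -0.0603, 0.0537]
orientation: [-3.098, 0.23, -0.017]
contact_force: [-10.2, 12.0, 27.2]
grip_width: -0.0001
```

```bash
python3 - <<'E'
from h import *
o=get_obs(); print(o['tcp_pos'],o['orientation'],o['contact_force'])
a=snap('top','t3');b=snap('side','s3')
c=np.zeros((600,800,3),np.uint8)
c[:300]=cv2.resize(a['img'][160:280,200:520],(800,300),interpolation=cv2.INTER_CUBIC)
c[304:600,:]=cv2.resize(b['img'][240:351,150:450],(800,296),interpolation=cv2.INTER_CUBIC)
cv2.imwrite('pics/c3.png',c[:,:,::-1])
E
```

```text
[ 0.51172067 -0.06028743  0.05373811] [-3.09751344  0.22977119 -0.01740664] [-10.19085553  12.03767771  27.23371662]
```

View pics/c3.png

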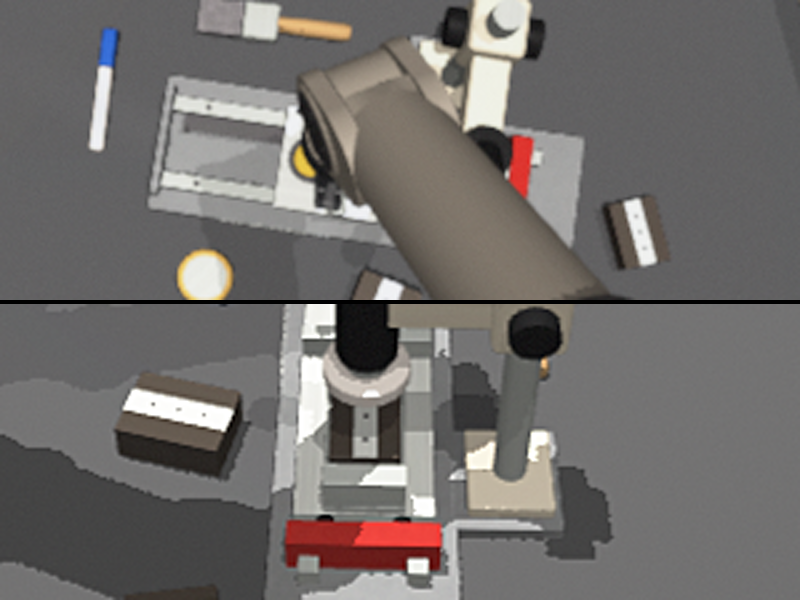

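The side half shows the carriage front against the red stop, with the bumpers touching at about (325,518) and (403,518), and the test block under the ring light. The yellow cap shows at (300,158) in the top half. Next I let the button up, keeping a light push towards the stop.

Call:
send_rows --motion '[{"dp":[0,-0.003,0.002],"rot":[0,0,0],"grip":0},{"dp":[0,-0.002,0.004],"rot":[0,0,0],"grip":0},{"dp":[0,-0.002,0.004],"rot":[0,0,0],"grip":0},{"dp":[0,-0.001,0.004],"rot":[0,0,0],"grip":0},{"dp":[0,0,0.002],"rot":[0,0,0],"grip":0}]'

```text
clock: 9.72
tcp_pos: [0.5121, -0.062, 0.0705]
orientation: [-3.091, 0.22, -0.02]
contact_force: [-0.1, -1.0, 0.7]
grip_width: 0.0
```

Call:
send_rows --motion '[{"dp":[0.001,0.008,0.01],"rot":[0,0,0],"grip":0},{"dp":[0.003,0.02,0.03],"rot":[0,0,0],"grip":0},{"dp":[0.005,0.03,0.03],"rot":[0,0,0],"grip":0},{"dp":[0.005,0.04,0.03],"rot":[0,0,0],"grip":0},{"dp":[0,0.04,0.03],"rot":[0,0,0],"grip":0},{"dp":[0,0.04,0.03],"rot":[0,0,0],"grip":0},{"dp":[0,0.04,0.03],"rot":[0,0,0],"grip":0},{"dp":[0,0.04,0.02],"rot":[0,0,0],"grip":0},{"dp":[0,0.03,0.0],"rot":[0,0,0],"grip":0},{"dp":[0,0,0],"rot":[0,0,0],"grip":0},{"dp":[0,0,0],"rot":[0,0,0],"grip":0}]'

```text
clock: 11.1
tcp_pos: [0.5237, 0.2345, 0.2943]
orientation: [-3.092, 0.228, -0.027]
contact_force: [-0.6, -0.4, 0.4]
grip_width: 0.0001
```

```bash
python3 - <<'E'
from h import *
o=get_obs(); print(o['tcp_pos'],o['contact_force'],o['clock'])
a=snap('top','t4');b=snap('side','s4')
for n,d in(('top',a),('side',b)):
    h=cv2.cvtColor(d['img'],cv2.COLOR_RGB2HSV); m=cv2.inRange(h,(22,120,90),(35,255,255)); k,l,s,c=cv2.connectedComponentsWithStats(m)
    for i in range(1,k):
        if s[i,4]>20: print(n,s[i],c[i],ray(d,*c[i],0.062),ray(d,*c[i],0.054))
c=np.zeros((600,800,3),np.uint8)
c[:300]=cv2.resize(a['img'][160:280,200:520],(800,300),interpolation=cv2.INTER_CUBIC)
c[304:600,:]=cv2.resize(b['img'][190:351,150:450],(552,296),interpolation=cv2.INTER_CUBIC)[:,:] if 0 else cv2.resize(b['img'][240:351,150:450],(800,296),interpolation=cv2.INTER_CUBIC)
cv2.imwrite('pics/c4.png',c[:,:,::-1])
E
```

```text
[0.5236534  0.23452925 0.29431083] [-0.55727811 -0.41033123  0.37023843] 11.1
top [318 216  14  14 157] [324.39490446 222.73248408] [ 0.5113398  -0.04679747  0.062     ] [ 0.51237031 -0.04732945  0.054     ]
side [508 260  23  17 249] [518.6064257  267.97188755] [ 1.00611005 -0.19829876  0.062     ] [ 1.01178491 -0.1921574   0.054     ]
```

View pics/c4.png

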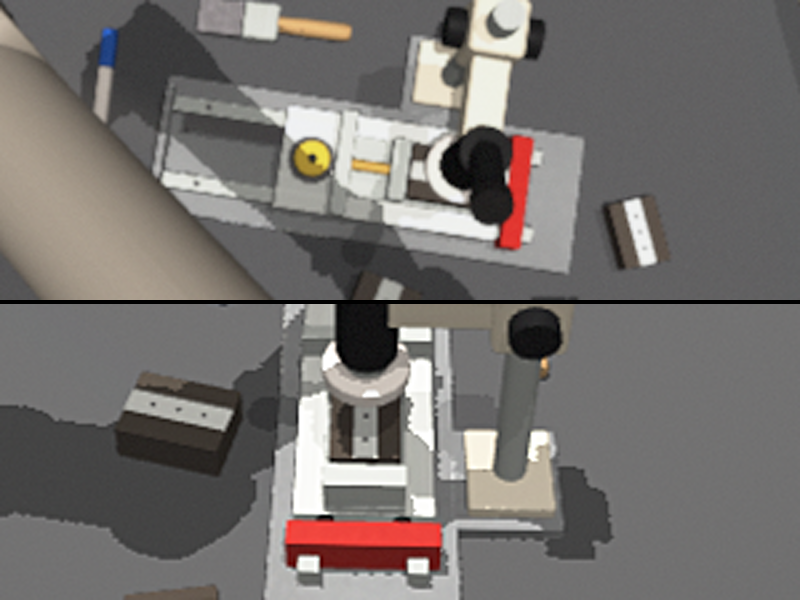

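The carriage is still against the red stop. The button moved 100 mm (start tooth 0.020 to 0.120), and the arm is clear with no contact force, so I'm handing in.

```bash
python3 -c "
from h import *
print(hand_in())"
```

```text
the job is handed in; nothing more can be done
None
```

The carriage is home against the red end stop and the button is up. I handed the job in after about 11 s of the 35 s limit.

- **What I did:** with the fingers closed I pressed the lock button to its bottom (tip height 54 mm). I kept it down through the whole push, with the tip reading 53.7 to 54.1 mm each time. Then I let it up while still pushing lightly towards the stop, and backed the arm away.
- **Reaching the stop:** the push force jumped from about 3 N to 12–15 N and the carriage went no farther.
- **Final position:** the last pictures show the carriage front on the red stop and the test block under the ring light. The button moved about 100 mm, a whole number of lock steps. That fits a start at 0.020 and an end at 0.120, though I did not measure the start separately.
- **Surroundings:** the microscope and the loose things I could see looked unmoved. The arm was clear, with force readings under 1 N.
- **Not confirmed:** I did not test the lock by pulling on the carriage. I judged the button to be up because the finger was raised clear of it; the pictures don't show its height.
- **Eyepiece clearance:** I only estimated how far the forearm passed from the eyepiece, at about 6 cm.

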